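Put the pancake press away and ready the turner

ROBOT

A 6-joint arm with a two-finger parallel gripper is mounted at the origin on the work surface. World frame = base frame: x ahead of the robot, y to its left, z up, the work surface at z = 0. Lengths are in m, angles in rad, forces in N, time in s.
With the tool pointing down it reaches from about 0.325 to 0.9 m from the base axis. Payload 6.1 kg.
Tool frame: the origin (TCP) lies at the very end of the fingers, on their centre line; the grasp point (between the pads) lies 19 mm behind it; z points along the fingers, y is the line along which they close (so a half turn about z gives the same grasp; the last joint's range is limited). The gripper opens to 85 mm and grips with 20 to 120 N. Pads are 22 mm wide; open, the fingers measure 114 mm over their backs; the gripper's body (76 mm by 85 mm) begins 54 mm behind the grasp point. The pads swing forward as they close: fully open they stand 13 mm farther back than shut.
Start: joints at [-1.408, 0.22, 1.526, -0, 1.395, -0.126], TCP at [0.178, -0.599, 0.231] pointing down, gripper open.
Joint ranges: [-2.98, 2.98], [-0.91, 2.08], [0.09, 2.57], [-1.24, 4.39], [0.2, 2.65], [-2.68, 2.68]. Speed limits (rad/s): [2.57, 2.57, 3.01, 3.14, 3.14, 3.14].

INTERFACE

Orientations are given as a unit quaternion [x, y, z, w].
In Python, from cell import * gives the robot as it stands. The module is installed in compiled form; this text tells all that it offers.
- The arm moves only by the shell command python3 -m jog 'ROWS' [FORCE]. ROWS is JSON, a list of rows, each an object with "slide": the shift along the tool's x, y, z in mm, a list of three; "roll": the turn about the tool's z in rad; "jaw": the closure, from 0 (fully open) to 1 (shut). In form: [{"slide": [dx, dy, dz], "roll": roll, "jaw": jaw}, ...]. A call has 1 to 20 rows; each row shifts and turns the commanded pose from where the row before left it, along the tool's axes as they then stand; what a row does not reach is not made up. A row lasts 1/12 s, in which the tool goes at most 41.7 mm and 7.16 degrees, less where a joint would pass 70% of its speed; a pose out of reach is approached as far as the arm can. A call is refused whole if a number of a shift passes 41.7 or a number of a turn 0.125, either way. A call with a gripper value outside its range is refused whole. The fingers move at their own pace and stop on an object; FORCE is the grip in N (left out, the last holds). Time passes only in rows, so rows that do not move let the fingers close. It gives the time, the measured TCP pose, the force, the opening and the grip force at its end, in the units of the state.
- read_state(): the state, without advancing time (a new reading comes with each control period).
- grab_frame(name): name is "side" or "top"; returns a dict with "pixels" (400x640x3 uint8, red, green, blue), "z_map" (400x640 float32, m along the optical axis (not along the pixel's ray), 0 where there is no reading), "K" (3x3 intrinsics, pixels), "view" (4x4, takes a point from world to camera coordinates). Camera axes: x right, y up, looking along -z (the intrinsics and any distortion apply to the point x, -y, -z); pixel columns grow to the right and rows downward; lengths in m; the calibration is good to about 2 mm. A picture is of the moment at which its call begins.
- close_job(): hands the job in; it is judged then, once.
The state is a dict: "time": time; "joint_positions": joint angles; "joint_vel": joint speeds; "effort": joint torques, N m; "tcp_pos": TCP position; "tool_rot": TCP orientation; "wrist_force": force on the tool from outside, world axes, zero at the start; "wrist_torque": the same for the moment, N m; "finger_gap": finger opening in m; "grasp_force": force on a finger pad.
Only numpy, scipy, OpenCV 4.12 (cv2) and the standard library are available. Lean on these libraries where they do the work, as an engineer would, in place of code of your own. Each camera call takes 0.05 s, during which the arm holds its last target. There are 200 camera calls.

TASK

At the pancake stall, first put the round steel press that stands on the griddle back into its own stand, the one with the matching empty round recess, seated flat on the bottom, and let go of it. Then draw the wide-bladed turner up out of its slotted block, turn it from upright to a slant of about 45 degrees with the handle higher than the blade and the blade's front edge level, and hold the middle of that front edge above the pancake, about 10 cm over it. Finish while still holding the turner there, steady and touching nothing else, and leave the other things on the counter where they are.

Things in the scene. Friction and masses are not known exactly. Their poses are not given: they have to be found in the camera images.
- press: round pancake press, loose, about 0.4 kg: a bright steel disc 78 mm across and 14 mm thick with an upright dark wooden cylinder grip 30 mm across on its axis, the grip running from 27 to 72 mm above the underside (a 16 mm neck below it). Origin: centre of the underside; z up along the grip. Starts standing on the griddle plate, on the side near the robot.
- round_stand: stand of the round press, fixed: a plywood block 110 x 110 x 22 mm with one round recess 84 mm across in the middle of its top, 10 mm deep, with a dark rubber floor (12 mm above the counter). Starts empty. Origin: centre of the underside; z up. It may have changed places with the square stand.
- square_stand: stand of the square press, fixed: same plywood block with a square recess 71 mm wide, holding the square press. Origin: centre of the underside.
- square_press: square press, loose, not to be moved: steel plate 66 x 66 x 14 mm with the same wooden grip, sitting in its square recess. Origin: centre of the underside.
- turner: turner, 0.16 kg: steel blade 76 mm wide, 105 long, 3 thick; flat wooden handle 26 mm wide, 16 thick, 118 to 210 mm along the tool; mass centre at about 95 mm. Origin: middle of the blade's front edge (opposite end to the handle). z: to the handle's end; y: along blade and handle width; x: thickness. Starts upright, blade down in its block, origin 15 mm and handle's end 225 mm above the counter.
- turner_block: wooden block holding the turner, fixed: 60 x 120 x 80 mm high, one upright slot in the middle of its top, 6 mm along x, 81 mm along y, 65 mm deep; the turner can lean about 3 degrees in it. Origin: centre of the underside; z up, y along the slot. It may have changed places with the knife's block.
- knife_block: the same kind of block with a slot only 37 mm wide, holding the palette knife. Fixed. Origin: centre of the underside.
- knife: palette knife, loose, not to be moved: steel blade 32 mm wide, round wooden handle 22 mm across, standing in its block to 220 mm above the counter. Origin: middle of the blade's lower end.
- griddle: round dark steel griddle, fixed: 344 mm across, plate top 30 mm above the counter, with a rim up to 38 mm above the counter and a bar handle on its far side. Origin: centre of the underside, on the counter.
- pancake: the one pancake on the griddle plate, on the side far from the robot: pale disc 130 mm across, 6 mm thick, fixed. Origin: centre of its underside, 30 mm above the counter (its top is at 36 mm).
- jar: glass jar with black lid, 80 mm across, 75 mm high, bystander. Origin: centre of the underside.
- shaker: steel shaker 48 mm across, 75 mm high, bystander. Origin: centre of the underside.
- ring: thin steel forming ring, 90 mm across and 25 mm high, bystander. Origin: centre of the underside.
- mug: white mug 80 mm across, 90 mm high, bystander. Origin: centre of the underside.

How it is judged:
By the outcome, as a careful person would: the job done as asked, in the order asked, and still so for the second after the job is handed in, while the arm keeps its last pose, push and grip.
It also fails if it takes over 61 s, if anything falls off the work surface, if the arm or the gripper's body presses on something with over 40 N, if the wrist force passes 120 N, or if a joint passes its speed limit or range.

## Working session

There is one attempt and no reset: what is moved stays moved. The work goes in short steps, Python scripts to look and compute and a shell command to move; the robot and the scene stay as the last step left them, time stands still between calls to the robot, and variables do not carry over. Pictures are saved under pics/ and viewed, at most 10 in all, crops included, and the job is handed in when it is done.

```bash
mkdir -p pics; cat > h.py <<'E'
import numpy as np, cv2
from cell import *
def world(f,u,v,z=None):
    """pixel -> world point: by depth, or on plane at height z"""
    K=f["K"];T=np.linalg.inv(f["view"])
    r=np.array([(u-K[0,2])/K[0,0],-(v-K[1,2])/K[1,1],-1.])
    o=T[:3,3];d=T[:3,:3]@r
    t=f["z_map"][int(round(v)),int(round(u))] if z is None else (z-o[2])/d[2]
    return o+t*d
def cloud(f):
    K=f["K"];T=np.linalg.inv(f["view"]);Z=f["z_map"]
    v,u=np.mgrid[:400,:640]
    P=np.stack([(u-K[0,2])/K[0,0]*Z,-(v-K[1,2])/K[1,1]*Z,-Z],-1)@T[:3,:3].T+T[:3,3]
    P[Z==0]=np.nan
    return P
def save(f,n): cv2.imwrite(f"pics/{n}.png",f["pixels"][:,:,::-1])
E
python3 - <<'E'
from h import *
for n in("top","side"):
    f=grab_frame(n);save(f,n+"0");np.savez("pics/"+n+"0.npz",**f)
    T=np.linalg.inv(f["view"]);print(n,T[:3,3].round(3),-T[:3,2].round(2),f["K"][0,0])
s=read_state();print({k:np.round(v,3) for k,v in s.items()})
E
```

```text
top [ 0.431 -0.018  1.681] [ 0.06  0.01 -1.  ] 483.06567852168473
side [0.408 1.101 0.723] [ 0.12 -0.85 -0.51] 404.52290364126924
{'time': np.float64(0.1), 'joint_positions': array([-1.408,  0.221,  1.528, -0.   ,  1.395, -0.126]), 'joint_vel': array([-0.001, -0.002, -0.003,  0.   ,  0.002, -0.   ]), 'effort': array([ 1.0000e-03, -4.9824e+01, -3.9055e+01, -0.0000e+00,  6.0000e-03,
        0.0000e+00]), 'tcp_pos': array([ 0.178, -0.599,  0.23 ]), 'tool_rot': array([ 0.99 ,  0.144, -0.   , -0.001]), 'wrist_force': array([ 0.629,  0.565, -0.252]), 'wrist_torque': array([-0.018, -0.007,  0.018]), 'grasp_force': np.float64(0.0), 'finger_gap': np.float64(0.085)}
```

View pics/top0.png

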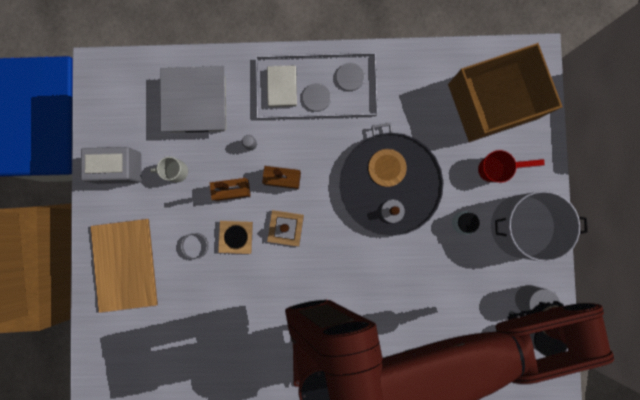

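View pics/side0.png

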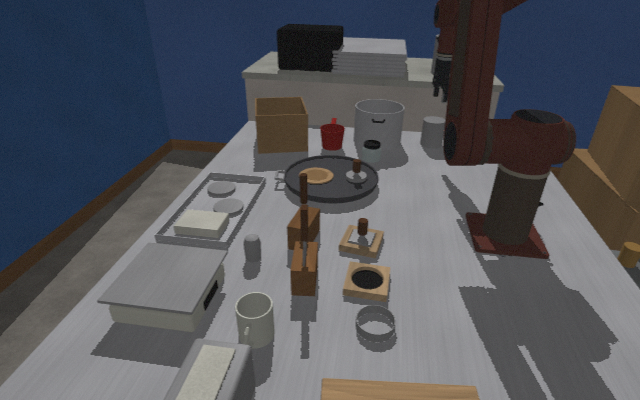

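```bash
python3 - <<'E'
from h import *
t=dict(np.load("pics/top0.npz"));s=dict(np.load("pics/side0.npz"))
a=cv2.resize(t["pixels"][130:270,170:450],None,fx=2.8,fy=2.8,interpolation=cv2.INTER_CUBIC)[:,:784]
b=cv2.resize(s["pixels"][155:315,230:440],None,fx=2.8,fy=2.8,interpolation=cv2.INTER_CUBIC)
cv2.imwrite("pics/a.png",a[:,:,::-1]);cv2.imwrite("pics/b.png",b[:,:,::-1])
hsv=cv2.cvtColor(t["pixels"],cv2.COLOR_RGB2HSV)
P=cloud(t)
for n,(u0,v0,u1,v1) in dict(blkL=(203,172,255,206),blkR=(258,160,306,194),stL=(212,216,258,258),stR=(262,206,308,250),pan=(362,145,412,190),grid=(330,125,450,240),press=(378,196,408,226)).items():
    sub=P[v0:v1,u0:u1];z=sub[...,2]
    print(n,np.round(np.nanpercentile(z,[1,5,25,50,75,95,99,100]),3))
for f,pts in ((t,[(235,237),(388,168),(392,210),(285,228)]),):
    for u,v in pts: print(u,v,f["pixels"][v,u],hsv[v,u],P[v,u].round(3))
E
```

```text
blkL [-0.009 -0.006 -0.001  0.004  0.078  0.14   0.225  0.231]
blkR [-0.009 -0.006 -0.001  0.005  0.079  0.087  0.219  0.225]
stL [-0.008 -0.005 -0.     0.008  0.018  0.025  0.029  0.032]
stR [-0.008 -0.005 -0.     0.011  0.023  0.03   0.085  0.089]
pan [0.022 0.024 0.029 0.032 0.036 0.04  0.043 0.049]
grid [-0.008 -0.005  0.001  0.027  0.032  0.04   0.047  0.109]
press [0.022 0.024 0.029 0.035 0.044 0.099 0.104 0.109]
235 237 [13 13 12] [30 20 13] [0.406 0.293 0.011]
388 168 [113  78  40] [ 16 165 113] [ 0.629 -0.24   0.033]
392 210 [51 27 12] [ 12 195  51] [ 0.482 -0.239  0.1  ]
285 228 [62 33 16] [ 11 189  62] [0.433 0.114 0.08 ]
```

View pics/a.png

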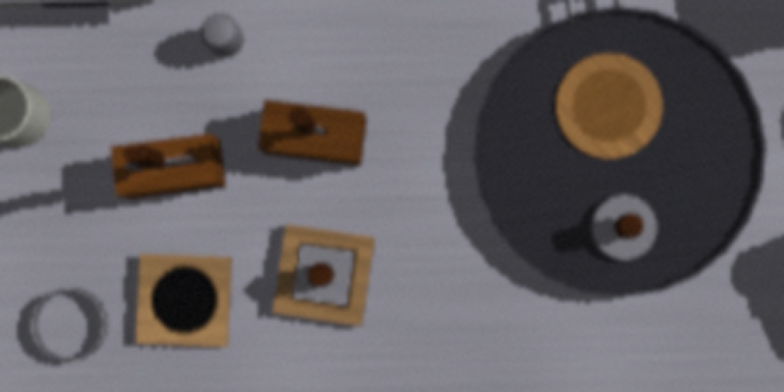

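View pics/b.png

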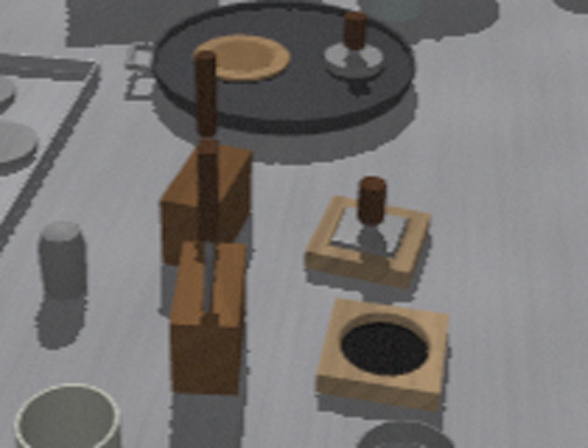

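```bash
cat >> h.py <<'E'
def blob(mask,box):
    u0,v0,u1,v1=box
    m=np.zeros(mask.shape,np.uint8);m[v0:v1,u0:u1]=mask[v0:v1,u0:u1]
    n,l,st,c=cv2.connectedComponentsWithStats(m)
    i=1+np.argmax(st[1:,4]);m=(l==i).astype(np.uint8)
    cs,_=cv2.findContours(m,cv2.RETR_EXTERNAL,cv2.CHAIN_APPROX_NONE)
    return m,max(cs,key=cv2.contourArea)
E
python3 - <<'E'
from h import *
F={n:dict(np.load(f"pics/{n}0.npz")) for n in("top","side")}
def go(n,name,box,cond,z):
    f=F[n];h=cv2.cvtColor(f["pixels"],cv2.COLOR_RGB2HSV).astype(int)
    m,c=blob(cond(h[...,0],h[...,1],h[...,2]).astype(np.uint8),box)
    # contour on plane z, then shape in metres
    p=np.array([world(f,u,v,z)[:2] for u,v in c[:,0]],np.float32)
    r=cv2.minAreaRect(p*1000);e=cv2.fitEllipse(p*1000)
    print(n,name,m.sum(),"rect",np.round(r[0]),np.round(r[1]),round(r[2],1),"ell",np.round(e[0],1),np.round(e[1],1))
dark=lambda h,s,v:(v<30)
brown=lambda h,s,v:(s>110)&(h<20)
go("top","recess",(215,218,255,256),dark,.017)
go("side","recess",(345,262,395,300),dark,.017)
go("top","rstand",(212,216,258,258),lambda h,s,v:((s>60)&(h<25))|(v<30),.022)
go("top","pan",(360,143,415,192),lambda h,s,v:(s>110)&(v>90),.036)
go("side","pan",(290,160,338,190),lambda h,s,v:(s>80)&(v>70),.036)
go("top","grip",(378,198,410,224),brown,.102)
go("side","grip",(345,155,368,178),lambda h,s,v:(s>90)&(h<20),.08)
go("top","pressdisc",(378,196,408,226),lambda h,s,v:(v>80)|(s>110),.044)
go("top","tblock",(203,172,255,206),brown,.08)
f=F["top"]
for b in((203,172,255,206),(378,198,410,224)):
    h=cv2.cvtColor(f["pixels"],cv2.COLOR_RGB2HSV)[b[1]:b[3],b[0]:b[2]]
P=cloud(f)
for n,b,z0,z1 in(("handle",(203,172,255,206),.15,.25),("blk top",(203,172,255,206),.065,.095),("grip",(378,196,408,226),.085,.12)):
    q=P[b[1]:b[3],b[0]:b[2]].reshape(-1,3);q=q[(q[:,2]>z0)&(q[:,2]<z1)]
    print(n,len(q),np.median(q,0).round(3),q.min(0).round(3),q.max(0).round(3), np.round(cv2.minAreaRect((q[:,:2]*1000).astype(np.float32)),1) if 0 else cv2.minAreaRect((q[:,:2]*1000).astype(np.float32)))
# side-view handle of turner
f=F["side"];Ps=cloud(f);q=Ps[195:250,285:325].reshape(-1,3);q=q[(q[:,2]>.15)&(q[:,1]<.45)]
print("side handle",len(q),np.nanmedian(q,0).round(3))
q=Ps[155:180,345:368].reshape(-1,3);q=q[(q[:,2]>.06)];print("side grip",len(q),np.nanmedian(q,0).round(3),q[:,2].max())
E
```

```text
top recess 368 rect [408. 291.] [71. 72.] 62.3 ell [408.3 290.8] [70.8 72.2]
side recess 27 rect [420. 265.] [33. 21.] 53.4 ell [419.9 268.7] [17.8 35.7]
top rstand 1069 rect [407. 292.] [114. 110.] 86.9 ell [406.5 291.7] [125.1 130.5]
top pan 1118 rect [ 630. -236.] [123. 127.] 88.1 ell [ 631.1 -236.3] [125.4 127.1]
side pan 406 rect [ 629. -233.] [128. 124.] 10.2 ell [ 626.9 -234.9] [116.1 130.2]
top grip 48 rect [ 482. -245.] [26. 20.] 88.5 ell [ 481.6 -245.8] [19.5 26.7]
side grip 81 rect [ 482. -253.] [ 26. 112.] 5.0 ell [ 482.3 -256.1] [ 25.1 121.8]
top pressdisc 333 rect [ 483. -253.] [78. 69.] 8.3 ell [ 482.8 -252. ] [68.8 74.1]
top tblock 657 rect [567. 297.] [ 61. 129.] 5.9 ell [567.5 296.5] [ 65.4 154.7]
handle 81 [0.567 0.297 0.219] [0.56  0.288 0.156] [0.578 0.313 0.231] ((568.9187622070312, 300.4514465332031), (16.946094512939453, 24.76680564880371), 5.171952247619629)
blk top 549 [0.563 0.293 0.079] [0.533 0.24  0.066] [0.604 0.363 0.095] ((568.7723388671875, 302.38995361328125), (60.62220001220703, 121.99707794189453), 6.427507400512695)
grip 68 [ 0.48  -0.248  0.101] [ 0.466 -0.262  0.086] [ 0.495 -0.234  0.109] ((480.6426696777344, -247.05084228515625), (26.91947364807129, 27.61493492126465), 41.579219818115234)
side handle 273 [0.57  0.313 0.19 ]
side grip 101 [ 0.483 -0.239  0.086] 0.10563721544890803
```

```bash
python3 -m jog '[{"slide":[0,0,0],"roll":0.092,"jaw":0},{"slide":[0,0,0],"roll":0.092,"jaw":0},{"slide":[24.2,-22.7,0],"roll":0,"jaw":0},{"slide":[24.2,-22.7,0],"roll":0,"jaw":0},{"slide":[24.2,-22.7,0],"roll":0,"jaw":0},{"slide":[24.2,-22.7,0],"roll":0,"jaw":0},{"slide":[24.2,-22.7,0],"roll":0,"jaw":0},{"slide":[24.2,-22.7,0],"roll":0,"jaw":0},{"slide":[24.2,-22.7,0],"roll":0,"jaw":0},{"slide":[24.2,-22.7,0],"roll":0,"jaw":0},{"slide":[24.2,-22.7,0],"roll":0,"jaw":0},{"slide":[24.2,-22.7,0],"roll":0,"jaw":0},{"slide":[24.2,-22.7,0],"roll":0,"jaw":0},{"slide":[24.2,-22.7,0],"roll":0,"jaw":0},{"slide":[24.2,-22.7,0],"roll":0,"jaw":0},{"slide":[24.2,-22.7,0],"roll":0,"jaw":0},{"slide":[0,0,0],"roll":0,"jaw":0},{"slide":[0,0,0],"roll":0,"jaw":0}]' 40
cat >> h.py <<'E'
def to(x,y,z):
    "tool-axis shift in mm from the TCP to a world point"
    from scipy.spatial.transform import Rotation as R
    s=read_state();r=R.from_quat(s["tool_rot"])
    print("yaw",np.degrees(r.as_matrix()[:2,0]@[[1,0],[0,1]]).round(2)[1],"j",np.round(s["joint_positions"],2),"t",round(float(s["time"]),2))
    print("pos",np.round(s["tcp_pos"],4),"need",(1000*r.inv().apply(np.array([x,y,z])-s["tcp_pos"])).round(1),"F",np.round(s["wrist_force"],1),"gap",round(float(s["finger_gap"]),4))
E
python3 -c "
from h import *
to(.482,-.248,.063)"
```

```text
time: 1.6
tcp_pos: [0.4822, -0.2461, 0.2308]
tool_rot: [0.999, 0.054, -0.0, -0.0]
wrist_force: [-1.2, 0.3, -0.7]
finger_gap: 0.0852
grasp_force: 0.0
yaw 6.2 j [-0.62  0.02  1.74 -0.    1.38  0.85] t 1.6
pos [ 0.4822 -0.2461  0.2308] need [ -0.3   2.  167.8] F [-1.2  0.3 -0.7] gap 0.0852
```

```bash
python3 -m jog '[{"slide":[0,1,30],"roll":0,"jaw":0},{"slide":[0,1,30],"roll":0,"jaw":0},{"slide":[0,0,30],"roll":0,"jaw":0},{"slide":[0,0,30],"roll":0,"jaw":0},{"slide":[0,0,28],"roll":0,"jaw":0},{"slide":[0,0,20],"roll":0,"jaw":0},{"slide":[0,0,0],"roll":0,"jaw":0.4},{"slide":[0,0,0],"roll":0,"jaw":0.8},{"slide":[0,0,0],"roll":0,"jaw":1},{"slide":[0,0,0],"roll":0,"jaw":1},{"slide":[0,0,0],"roll":0,"jaw":1},{"slide":[0,0,0],"roll":0,"jaw":1},{"slide":[0,0,0],"roll":0,"jaw":1},{"slide":[0,0,0],"roll":0,"jaw":1},{"slide":[0,0,0],"roll":0,"jaw":1},{"slide":[0,0,0],"roll":0,"jaw":1}]' 40
```

```text
time: 2.93
tcp_pos: [0.4831, -0.2505, 0.0656]
tool_rot: [0.999, 0.052, 0.001, 0.001]
wrist_force: [-1.9, -0.2, 7.0]
finger_gap: 0.0292
grasp_force: 40.2
```

```bash
python3 -m jog '[{"slide":[0,0,-15],"roll":0,"jaw":1},{"slide":[0,0,-25],"roll":0,"jaw":1},{"slide":[0,0,-30],"roll":0,"jaw":1},{"slide":[0,0,-30],"roll":0,"jaw":1},{"slide":[-1.1,-34,0],"roll":0,"jaw":1},{"slide":[-1.1,-34,0],"roll":0,"jaw":1},{"slide":[-1.1,-34,0],"roll":0,"jaw":1},{"slide":[-1.1,-34,0],"roll":0,"jaw":1},{"slide":[-1.1,-34,0],"roll":0,"jaw":1},{"slide":[-1.1,-34,0],"roll":0,"jaw":1},{"slide":[-1.1,-34,0],"roll":0,"jaw":1},{"slide":[-1.1,-34,0],"roll":0,"jaw":1},{"slide":[-1.1,-34,0],"roll":0,"jaw":1},{"slide":[-1.1,-34,0],"roll":0,"jaw":1},{"slide":[-1.1,-34,0],"roll":0,"jaw":1},{"slide":[-1.1,-34,0],"roll":0,"jaw":1},{"slide":[-1.1,-34,0],"roll":0,"jaw":1},{"slide":[-1.1,-34,0],"roll":0,"jaw":1},{"slide":[-1.1,-34,0],"roll":0,"jaw":1},{"slide":[-1.1,-34,0],"roll":0,"jaw":1}]'
python3 -m jog '[{"slide":[0,0,0],"roll":0,"jaw":1},{"slide":[0,0,0],"roll":0,"jaw":1}]'
python3 - <<'E'
from h import *
to(.408,.291,.065)
f=grab_frame("side");save(f,"s1")
g=grab_frame("top")
c=np.hstack([f["pixels"][130:330,270:470],g["pixels"][160:280,190:310].repeat(5,0).repeat(5,1)[::3,::3]])
cv2.imwrite("pics/c1.png",cv2.resize(c,None,fx=2,fy=2)[:,:,::-1])
E
```

```text
time: 4.6
tcp_pos: [0.4067, 0.2912, 0.1635]
tool_rot: [0.999, 0.053, 0.0, 0.0]
wrist_force: [0.9, 1.5, -3.8]
finger_gap: 0.029
grasp_force: 40.9
time: 4.77
tcp_pos: [0.4066, 0.291, 0.1633]
tool_rot: [0.999, 0.054, -0.0, 0.0]
wrist_force: [-0.2, -0.4, -5.0]
finger_gap: 0.0289
grasp_force: 41.7
yaw 6.21 j [ 0.46 -0.02  1.92 -0.    1.24  1.93] t 4.77
pos [0.4066 0.291  0.1633] need [ 1.4  0.1 98.3] F [-0.2 -0.4 -5. ] gap 0.0289
```

View pics/c1.png

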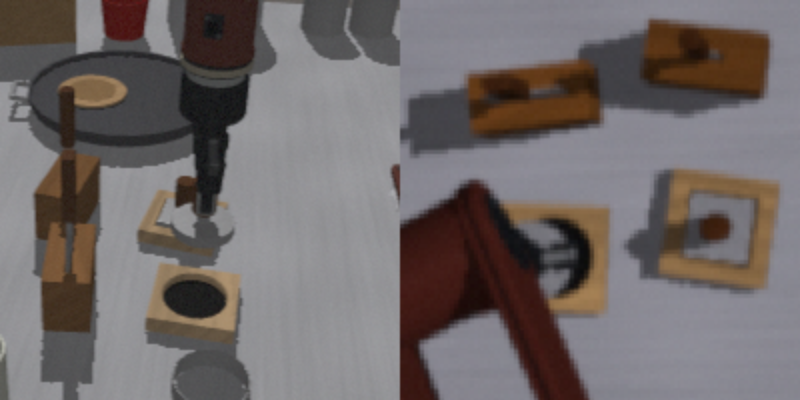

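```bash
python3 - <<'E'
from h import *
f=grab_frame("side");h=cv2.cvtColor(f["pixels"],cv2.COLOR_RGB2HSV).astype(int)
P=cloud(f)
def fit(m,box,zs):
    m,c=blob(m.astype(np.uint8),box)
    print(m.sum(),cv2.boundingRect(c))
    for z in zs:
        p=np.array([world(f,u,v,z)[:2] for u,v in cv2.convexHull(c)[:,0]],np.float32)*1000
        print(z,"minmax mid",((p.min(0)+p.max(0))/2).round(1),(p.max(0)-p.min(0)).round(1),"ell",np.round(cv2.fitEllipse(p)[0],1))
    return m
v=h[...,2];s=h[...,1]
m=fit((v>75)&(s<45)&(abs(P[...,2]-.135)<.03)&(P[...,1]>.2),(345,225,400,255),(.128,.142))
fit((v<48)&(s<90)&(abs(P[...,1]-.29)<.06)&(P[...,2]<.03),(345,262,395,300),(.012,.022))
q=P[m>0];print(np.nanmedian(q,0).round(3),np.nanpercentile(q,[2,98],axis=0).round(3))
g=grab_frame("top");b=g["pixels"][225:245,225:240];
hh=cv2.cvtColor(g["pixels"],cv2.COLOR_RGB2HSV).astype(int)
E
```

```text
398 (355, 231, 32, 23)
0.128 minmax mid [407.4 281. ] [77.9 90.2] ell [407.  277.8]
0.142 minmax mid [407.4 300.3] [76.  88.1] ell [407.  297.2]
431 (352, 270, 30, 19)
0.012 minmax mid [408.8 284.8] [76.3 70.8] ell [408. 285.]
0.022 minmax mid [408.8 296.3] [75.3 69.8] ell [408.  296.5]
[0.411 0.298 0.142] [[0.372 0.262 0.129]
 [0.443 0.328 0.149]]
```

```bash
python3 -m jog '[{"slide":[1.4,0,20],"roll":0,"jaw":1},{"slide":[0,0,30],"roll":0,"jaw":1},{"slide":[0,0,25],"roll":0,"jaw":1},{"slide":[0,0,15],"roll":0,"jaw":1},{"slide":[0,0,4],"roll":0,"jaw":1},{"slide":[0,0,4],"roll":0,"jaw":1},{"slide":[0,0,4],"roll":0,"jaw":1},{"slide":[0,0,4],"roll":0,"jaw":1},{"slide":[0,0,3],"roll":0,"jaw":1},{"slide":[0,0,3],"roll":0,"jaw":1},{"slide":[0,0,0],"roll":0,"jaw":1}]'
python3 -c "
from h import *
to(.408,.291,.0476)"
```

```text
time: 5.88
tcp_pos: [0.4089, 0.2897, 0.0512]
tool_rot: [0.999, 0.052, 0.0, 0.0]
wrist_force: [-0.4, 0.7, -4.8]
finger_gap: 0.0293
grasp_force: 41.7
yaw 5.99 j [ 0.46  0.14  1.99 -0.    1.01  1.92] t 5.88
pos [0.4089 0.2897 0.0512] need [-0.7 -1.4  3.6] F [-0.4  0.7 -4.8] gap 0.0293
```

```bash
python3 -m jog '[{"slide":[-0.4,-0.8,1],"roll":0,"jaw":1},{"slide":[0,0,1],"roll":0,"jaw":1},{"slide":[0,0,1],"roll":0,"jaw":1},{"slide":[0,0,0.7],"roll":0,"jaw":1},{"slide":[0,0,0],"roll":0,"jaw":1}]'
```

```text
time: 6.3
tcp_pos: [0.4085, 0.2906, 0.0478]
tool_rot: [0.999, 0.052, 0.0, -0.0]
wrist_force: [-0.1, -0.4, -2.8]
finger_gap: 0.029
grasp_force: 41.9
```

Slight contact. A millimetre more, release, and raise.

```bash
python3 -m jog '[{"slide":[0,0,0.5],"roll":0,"jaw":1},{"slide":[0,0,0.5],"roll":0,"jaw":1},{"slide":[0,0,0],"roll":0,"jaw":1}]'; python3 -m jog '[{"slide":[0,0,0],"roll":0,"jaw":0.5},{"slide":[0,0,0],"roll":0,"jaw":0.2},{"slide":[0,0,0],"roll":0,"jaw":0},{"slide":[0,0,0],"roll":0,"jaw":0},{"slide":[0,0,0],"roll":0,"jaw":0},{"slide":[0,0,0],"roll":0,"jaw":0},{"slide":[0,0,0],"roll":0,"jaw":0},{"slide":[0,0,0],"roll":0,"jaw":0}]'
```

```text
time: 6.55
tcp_pos: [0.4084, 0.2906, 0.0477]
tool_rot: [0.999, 0.052, -0.0, 0.0]
wrist_force: [-5.7, -2.2, 7.4]
finger_gap: 0.0288
grasp_force: 42.9
time: 7.22
tcp_pos: [0.4084, 0.2904, 0.0465]
tool_rot: [0.999, 0.052, -0.0, 0.0]
wrist_force: [-0.8, -0.3, 0.3]
finger_gap: 0.0854
grasp_force: 0.0
```

```bash
python3 -m jog '[{"slide":[0,0,-15],"roll":0,"jaw":0},{"slide":[0,0,-30],"roll":0,"jaw":0},{"slide":[0,0,-35],"roll":0,"jaw":0},{"slide":[0,0,-35],"roll":0,"jaw":0},{"slide":[0,0,-35],"roll":0,"jaw":0},{"slide":[0,0,-35],"roll":0,"jaw":0},{"slide":[0,0,-35],"roll":0,"jaw":0},{"slide":[0,0,-35],"roll":0,"jaw":0},{"slide":[0,0,0],"roll":0,"jaw":0}]'
python3 - <<'E'
from h import *
f=grab_frame("side");P=cloud(f)
cv2.imwrite("pics/d1.png",cv2.resize(f["pixels"][150:310,260:460],None,fx=4,fy=3.7,interpolation=cv2.INTER_CUBIC)[:,:,::-1])
q=P[190:250,285:325].reshape(-1,3);q=q[(q[:,2]>.14)&(abs(q[:,1]-.3)<.04)]
for a,b in((.14,.17),(.17,.2),(.2,.23)):
    w=q[(q[:,2]>a)&(q[:,2]<b)];print(a,len(w),np.median(w,0).round(4),np.percentile(w[:,0],[3,97]).round(3))
q=P[225:300,340:395].reshape(-1,3);q=q[(q[:,2]>.05)&(abs(q[:,1]-.29)<.04)];print("grip",len(q),np.median(q,0).round(3),q[:,2].max())
to(.569,.301,.164)
E
```

```text
time: 7.97
tcp_pos: [0.4114, 0.292, 0.3102]
tool_rot: [0.999, 0.052, 0.006, -0.003]
wrist_force: [1.2, -0.3, 0.6]
finger_gap: 0.0855
grasp_force: 0.0
0.14 76 [0.5675 0.3142 0.1556] [0.562 0.577]
0.17 85 [0.5676 0.3138 0.1851] [0.562 0.577]
0.2 109 [0.569  0.3127 0.2182] [0.562 0.577]
grip 189 [0.409 0.3   0.076] 0.08737296798291805
yaw 5.99 j [ 0.46 -0.12  1.74  0.    1.51  1.93] t 8.02
pos [0.4105 0.2915 0.3066] need [157.4   7.6 143.9] F [ 0.4  0.8 -0.5] gap 0.0855
```

View pics/d1.png

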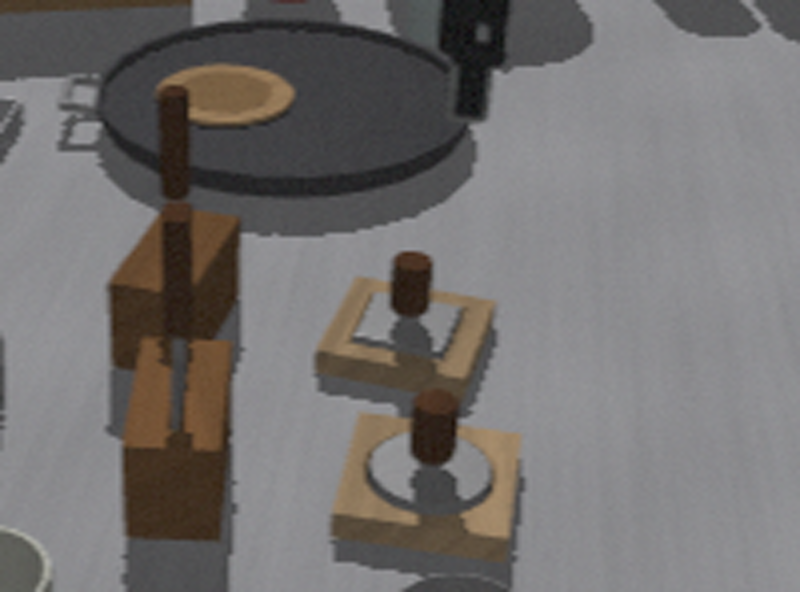

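```bash
python3 -m jog '[{"slide":[31.4,1.5,0],"roll":0,"jaw":0},{"slide":[31.4,1.5,0],"roll":0,"jaw":0},{"slide":[31.4,1.5,0],"roll":0,"jaw":0},{"slide":[31.4,1.5,0],"roll":0,"jaw":0},{"slide":[31.4,1.5,0],"roll":0,"jaw":0},{"slide":[0,0,0],"roll":0,"jaw":0},{"slide":[0,0,0],"roll":0,"jaw":0}]'
python3 -c "
from h import *
to(.5685,.301,.164)"
```

```text
time: 8.6
tcp_pos: [0.5655, 0.2987, 0.2982]
tool_rot: [0.999, 0.052, -0.002, 0.001]
wrist_force: [0.2, -0.7, 0.2]
finger_gap: 0.0853
grasp_force: 0.0
yaw 5.92 j [0.36 0.23 1.4  0.   1.52 1.83] t 8.6
pos [0.5655 0.2987 0.2982] need [  3.9  -2.1 134.1] F [ 0.2 -0.7  0.2] gap 0.0853
```

```bash
python3 -m jog '[{"slide":[3.5,-2,0],"roll":0,"jaw":0},{"slide":[0,0,20],"roll":0,"jaw":0},{"slide":[0,0,25],"roll":0,"jaw":0},{"slide":[0,0,25],"roll":0,"jaw":0},{"slide":[0,0,25],"roll":0,"jaw":0},{"slide":[0,0,25],"roll":0,"jaw":0},{"slide":[0,0,14],"roll":0,"jaw":0},{"slide":[0,0,0],"roll":0,"jaw":0.5},{"slide":[0,0,0],"roll":0,"jaw":0.8},{"slide":[0,0,0],"roll":0,"jaw":1},{"slide":[0,0,0],"roll":0,"jaw":1},{"slide":[0,0,0],"roll":0,"jaw":1},{"slide":[0,0,0],"roll":0,"jaw":1},{"slide":[0,0,0],"roll":0,"jaw":1},{"slide":[0,0,0],"roll":0,"jaw":1},{"slide":[0,0,0],"roll":0,"jaw":1},{"slide":[0,0,0],"roll":0,"jaw":1}]' 50; python3 -c "
from h import *
to(.5685,.301,.164)"
```

```text
time: 10.02
tcp_pos: [0.5698, 0.3022, 0.1699]
tool_rot: [0.999, 0.052, 0.002, -0.001]
wrist_force: [-0.8, -1.1, 6.3]
finger_gap: 0.0258
grasp_force: 49.4
yaw 5.99 j [ 0.37  0.31  1.53 -0.    1.29  1.83] t 10.02
pos [0.5698 0.3022 0.1699] need [-1.5  1.   5.9] F [-0.8 -1.1  6.3] gap 0.0258
```

```bash
python3 -m jog '[{"slide":[0,0,-6],"roll":0,"jaw":1},{"slide":[0,0,-12],"roll":0,"jaw":1},{"slide":[0,0,-18],"roll":0,"jaw":1},{"slide":[0,0,-18],"roll":0,"jaw":1},{"slide":[0,0,-18],"roll":0,"jaw":1},{"slide":[0,0,-18],"roll":0,"jaw":1},{"slide":[0,0,-18],"roll":0,"jaw":1},{"slide":[0,0,0],"roll":0,"jaw":1},{"slide":[0,0,0],"roll":0,"jaw":1}]'; python3 - <<'E'
from h import *
to(.5685+.07,.301+.007,.170)
f=grab_frame("side");cv2.imwrite("pics/e1.png",cv2.resize(f["pixels"][110:310,220:420],None,fx=3,fy=3,interpolation=cv2.INTER_CUBIC)[:,:,::-1])
P=cloud(f);q=P[130:270,270:340].reshape(-1,3);q=q[(abs(q[:,1]-.31)<.06)&(abs(q[:,0]-.568)<.04)]
for a in np.arange(.08,.24,.02):
    w=q[(q[:,2]>a)&(q[:,2]<a+.02)];print(round(a,2),len(w),np.median(w,0).round(4) if len(w) else "")
E
```

```text
time: 10.77
tcp_pos: [0.5691, 0.302, 0.2771]
tool_rot: [0.999, 0.052, 0.001, -0.0]
wrist_force: [1.0, 0.5, -2.0]
finger_gap: 0.0254
grasp_force: 49.7
yaw 5.99 j [0.37 0.24 1.42 0.   1.48 1.83] t 10.77
pos [0.5691 0.302  0.2771] need [ 69.4   1.4 107.3] F [ 1.   0.5 -2. ] gap 0.0254
0.08 397 [0.5667 0.3091 0.081 ]
0.1 0 
0.12 22 [0.567  0.3191 0.1321]
0.14 28 [0.5675 0.3175 0.1495]
0.16 30 [0.5672 0.3253 0.1698]
0.18 29 [0.5675 0.3124 0.1904]
0.2 26 [0.5669 0.3338 0.2095]
0.22 37 [0.5678 0.3118 0.2279]
```

View pics/e1.png

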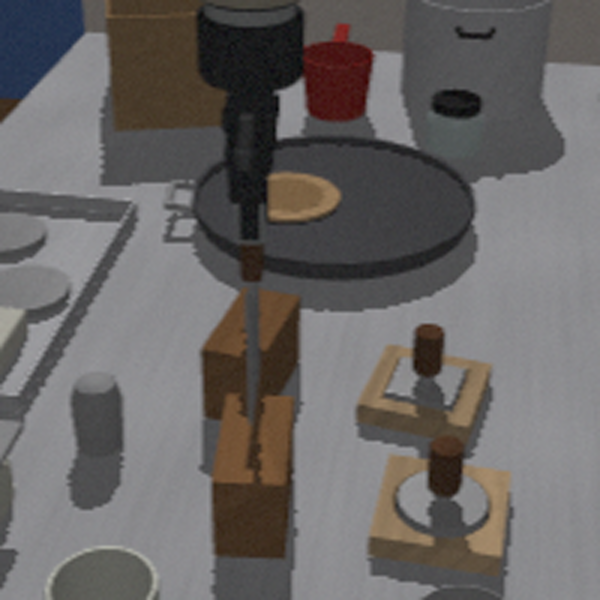

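```bash
python3 -m jog '[{"slide":[15,0,0],"roll":0,"jaw":1},{"slide":[25,0,0],"roll":0,"jaw":1},{"slide":[20,0,0],"roll":0,"jaw":1},{"slide":[0,0,10],"roll":0,"jaw":1},{"slide":[0,0,22],"roll":0,"jaw":1},{"slide":[0,0,22],"roll":0,"jaw":1},{"slide":[0,0,22],"roll":0,"jaw":1},{"slide":[0,0,18],"roll":0,"jaw":1},{"slide":[0,0,9],"roll":0,"jaw":1},{"slide":[0,0,0],"roll":0,"jaw":1}]'; python3 -m jog '[{"slide":[0,0,0],"roll":0,"jaw":1},{"slide":[0,0,0],"roll":0,"jaw":1},{"slide":[-8,0,0],"roll":0,"jaw":1},{"slide":[-8,0,0],"roll":0,"jaw":1},{"slide":[-6,0,0],"roll":0,"jaw":1},{"slide":[-6,0,0],"roll":0,"jaw":1},{"slide":[-6,0,0],"roll":0,"jaw":1},{"slide":[0,0,0],"roll":0,"jaw":1}]' 25
```

```text
time: 11.65
tcp_pos: [0.6252, 0.3071, 0.1673]
tool_rot: [0.999, 0.052, -0.004, 0.001]
wrist_force: [0.3, -0.6, -2.6]
finger_gap: 0.0253
grasp_force: 49.6
time: 12.32
tcp_pos: [0.5944, 0.3046, 0.1735]
tool_rot: [0.999, 0.053, 0.001, -0.0]
wrist_force: [1.9, 0.3, -2.6]
finger_gap: 0.0252
grasp_force: 49.5
```

```bash
python3 -m jog '[{"slide":[-8,0,0],"roll":0,"jaw":1},{"slide":[-8,0,0],"roll":0,"jaw":1},{"slide":[-8,0,0.5],"roll":0,"jaw":1},{"slide":[-8,0,0.5],"roll":0,"jaw":1},{"slide":[-8,0,0.5],"roll":0,"jaw":1},{"slide":[0,0,0],"roll":0,"jaw":1}]' 20; python3 - <<'E'
from h import *
to(.486,.295,.170)
f=grab_frame("side");cv2.imwrite("pics/e2.png",cv2.resize(f["pixels"][130:290,230:390],None,fx=3,fy=3,interpolation=cv2.INTER_CUBIC)[:,:,::-1])
E
```

```text
time: 12.82
tcp_pos: [0.5547, 0.3003, 0.1718]
tool_rot: [0.999, 0.052, 0.001, -0.0]
wrist_force: [3.2, -0.3, -1.9]
finger_gap: 0.0257
grasp_force: 50.5
yaw 6.0 j [ 0.37  0.28  1.57 -0.    1.29  1.84] t 12.82
pos [0.5547 0.3003 0.1718] need [-68.9  -1.9   1.7] F [ 3.2 -0.3 -1.9] gap 0.0257
```

View pics/e2.png

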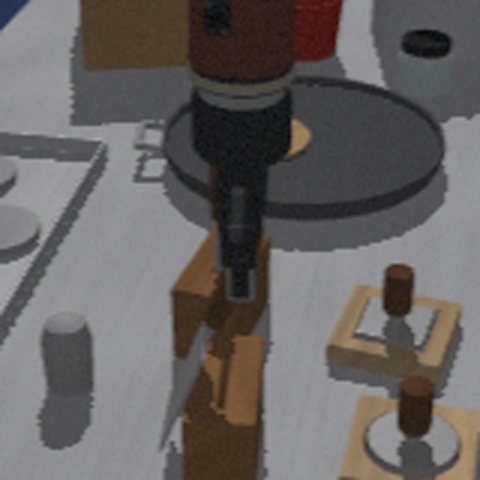

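```bash
python3 -m jog '[{"slide":[-8,0,0.5],"roll":0,"jaw":1},{"slide":[-8,0,0.5],"roll":0,"jaw":1},{"slide":[-8,0,0.5],"roll":0,"jaw":1},{"slide":[-8,0,0.5],"roll":0,"jaw":1},{"slide":[-8,0,0.5],"roll":0,"jaw":1},{"slide":[-8,0,0],"roll":0,"jaw":1},{"slide":[-8,0,0],"roll":0,"jaw":1},{"slide":[-7,0,0],"roll":0,"jaw":1},{"slide":[0,0,0],"roll":0,"jaw":1}]'; python3 - <<'E'
from h import *
to(.486,.295,.170)
f=grab_frame("side");cv2.imwrite("pics/e3.png",cv2.resize(f["pixels"][130:290,230:390],None,fx=3,fy=3,interpolation=cv2.INTER_CUBIC)[:,:,::-1])
P=cloud(f);q=P[190:290,255:340].reshape(-1,3);q=q[(q[:,1]>.24)&(q[:,1]<.36)&(q[:,2]>.03)&(q[:,0]>.604)&(q[:,0]<.68)]
w=q[(q[:,1]>.28)]
l=cv2.fitLine((w[:,[0,2]]).astype(np.float32),cv2.DIST_HUBER,0,.01,.01).ravel();print(len(w),l,np.degrees(np.arctan2(l[1],l[0])),w.min(0),w.max(0))
E
```

```text
time: 13.62
tcp_pos: [0.4918, 0.2939, 0.1694]
tool_rot: [0.999, 0.052, 0.0, -0.0]
wrist_force: [1.1, 0.3, 2.4]
finger_gap: 0.0253
grasp_force: 51.0
yaw 6.01 j [0.4  0.15 1.73 0.   1.26 1.87] t 13.62
pos [0.4918 0.2939 0.1694] need [-5.6 -1.7 -0.6] F [1.1 0.3 2.4] gap 0.0253
73 [ 0.6442584  -0.7648079   0.60942245  0.07505406] -49.8899 [0.6040631  0.28204584 0.06413165] [0.61933202 0.34463294 0.08161099]
```

View pics/e3.png

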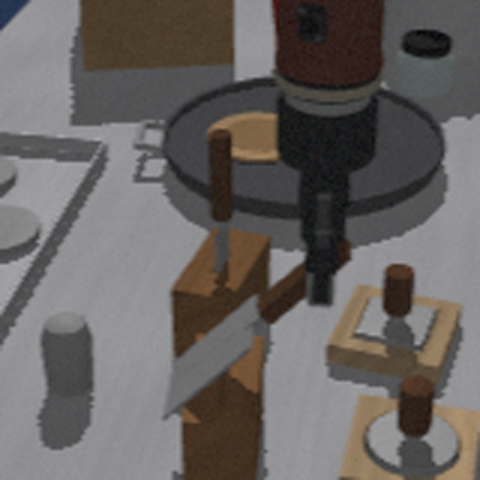

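```bash
python3 -m jog '[{"slide":[0,0,-8],"roll":0,"jaw":1},{"slide":[0,0,-16],"roll":0,"jaw":1},{"slide":[0,0,-22],"roll":0,"jaw":1},{"slide":[0,0,-22],"roll":0,"jaw":1},{"slide":[0,0,-22],"roll":0,"jaw":1},{"slide":[0,0,-22],"roll":0,"jaw":1},{"slide":[0,0,-22],"roll":0,"jaw":1},{"slide":[0,0,-22],"roll":0,"jaw":1},{"slide":[0,0,-22],"roll":0,"jaw":1},{"slide":[0,0,-16],"roll":0,"jaw":1},{"slide":[0,0,-8],"roll":0,"jaw":1},{"slide":[0,0,0],"roll":0,"jaw":1}]' 80; python3 -m jog '[{"slide":[-1,8,0],"roll":0,"jaw":1},{"slide":[-1,18,0],"roll":0,"jaw":1},{"slide":[-2.5,30,0],"roll":0,"jaw":1},{"slide":[-2.5,30,0],"roll":0,"jaw":1},{"slide":[-2.5,30,0],"roll":0,"jaw":1},{"slide":[-2.5,30,0],"roll":0,"jaw":1},{"slide":[-2.5,30,0],"roll":0,"jaw":1},{"slide":[-2.5,30,0],"roll":0,"jaw":1},{"slide":[-2.5,30,0],"roll":0,"jaw":1},{"slide":[-2.5,30,0],"roll":0,"jaw":1},{"slide":[-2.5,30,0],"roll":0,"jaw":1},{"slide":[-2.5,30,0],"roll":0,"jaw":1},{"slide":[-2.5,30,0],"roll":0,"jaw":1},{"slide":[-2.5,30,0],"roll":0,"jaw":1},{"slide":[-2.5,30,0],"roll":0,"jaw":1},{"slide":[-2.5,30,0],"roll":0,"jaw":1},{"slide":[-2.5,30,0],"roll":0,"jaw":1},{"slide":[-2,30,0],"roll":0,"jaw":1},{"slide":[-1,22,0],"roll":0,"jaw":1},{"slide":[0,13,0],"roll":0,"jaw":1}]'
python3 -m jog '[{"slide":[0,0,0],"roll":0,"jaw":1},{"slide":[0,0,10],"roll":0,"jaw":1},{"slide":[0,0,20],"roll":0,"jaw":1},{"slide":[0,0,22],"roll":0,"jaw":1},{"slide":[0,0,22],"roll":0,"jaw":1},{"slide":[0,0,20],"roll":0,"jaw":1},{"slide":[0,0,10],"roll":0,"jaw":1},{"slide":[0,0,0],"roll":0,"jaw":1},{"slide":[0,0,0],"roll":0,"jaw":1},{"slide":[0,0,0],"roll":0,"jaw":1}]'
python3 - <<'E'
from h import *
to(.506,-.249,.241)
f=grab_frame("side");g=grab_frame("top");np.savez("pics/fs.npz",**f);np.savez("pics/ft.npz",**g)
a=cv2.resize(f["pixels"][90:220,260:400],(400,371),interpolation=cv2.INTER_CUBIC);b=cv2.resize(g["pixels"][130:260,320:460],(400,371),interpolation=cv2.INTER_CUBIC)
cv2.imwrite("pics/g1.png",np.hstack([a,b])[:,:,::-1])
E
```

```text
time: 14.67
tcp_pos: [0.4922, 0.294, 0.3725]
tool_rot: [0.999, 0.052, 0.001, -0.0]
wrist_force: [-0.4, -0.8, -2.5]
finger_gap: 0.0248
grasp_force: 79.6
time: 16.33
tcp_pos: [0.5048, -0.2511, 0.3679]
tool_rot: [0.999, 0.051, -0.002, -0.001]
wrist_force: [-0.9, 0.2, -2.6]
finger_gap: 0.0252
grasp_force: 79.6
time: 17.17
tcp_pos: [0.507, -0.2486, 0.2681]
tool_rot: [0.999, 0.053, 0.001, 0.001]
wrist_force: [0.9, -0.8, -1.6]
finger_gap: 0.0252
grasp_force: 79.6
yaw 6.03 j [-0.6   0.05  1.64  0.    1.44  0.87] t 17.17
pos [ 0.507  -0.2486  0.2681] need [-1.1  0.3 27.1] F [ 0.9 -0.8 -1.6] gap 0.0252
```

View pics/g1.png

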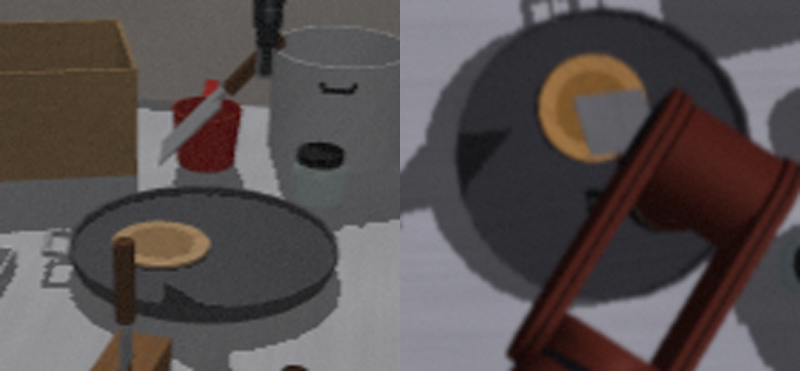

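```bash
python3 - <<'E'
from h import *
for n,box in(("fs",(300,100,345,160)),("ft",(375,155,412,190))):
    f=dict(np.load(f"pics/{n}.npz"));P=cloud(f);u0,v0,u1,v1=box
    h=cv2.cvtColor(f["pixels"],cv2.COLOR_RGB2HSV)
    q=P[v0:v1,u0:u1][h[v0:v1,u0:u1,1]<80];q=q[(q[:,2]>.13)&(q[:,2]<.3)&(abs(q[:,1]+.245)<.08)&(q[:,0]>.57)&(q[:,0]<.68)]
    c=q.mean(0);_,_,V=np.linalg.svd(q-c);nn=V[2]*np.sign(V[2][2])
    print(n,len(q),c.round(3),"normal",nn.round(3),"tilt",np.degrees(np.arccos(nn[2])).round(1),"min",np.percentile(q,2,axis=0).round(3),"max",np.percentile(q,98,axis=0).round(3))
    tx=np.array([.9945,.105]);a=q[:,:2]@tx
    e=q[a>a.max()-.008];print(" edge",len(e),e.mean(0).round(3),e[:,1].min().round(3),e[:,1].max().round(3))
f=dict(np.load("pics/ft.npz"));
for n in ("fs","ft"):
    f=dict(np.load(f"pics/{n}.npz"));h=cv2.cvtColor(f["pixels"],cv2.COLOR_RGB2HSV);b=h[155:190,375:412]
# slope along the tool axis from side view
E
```

```text
fs 143 [ 0.601 -0.233  0.197] normal [0.729 0.084 0.679] tilt 47.2 min [ 0.571 -0.273  0.164] max [ 0.631 -0.197  0.229]
 edge 18 [ 0.628 -0.229  0.167] -0.266 -0.194
ft 385 [ 0.602 -0.236  0.192] normal [0.732 0.081 0.676] tilt 47.4 min [ 0.572 -0.273  0.162] max [ 0.631 -0.202  0.226]
 edge 54 [ 0.627 -0.235  0.166] -0.273 -0.199
```

```bash
python3 -m jog '[{"slide":[-2,0,8],"roll":0,"jaw":1},{"slide":[0,0,10],"roll":0,"jaw":1},{"slide":[0,0,8],"roll":0,"jaw":1},{"slide":[0,0,0],"roll":0,"jaw":1},{"slide":[0,0,0],"roll":0,"jaw":1},{"slide":[0,0,0],"roll":0,"jaw":1},{"slide":[0,0,0],"roll":0,"jaw":1},{"slide":[0,0,0],"roll":0,"jaw":1},{"slide":[0,0,0],"roll":0,"jaw":1},{"slide":[0,0,0],"roll":0,"jaw":1}]'
python3 - <<'E'
from h import *
to(.505,-.249,.242)
f=grab_frame("top");P=cloud(f);h=cv2.cvtColor(f["pixels"],cv2.COLOR_RGB2HSV);s=np.s_[150:192,372:412]
q=P[s][h[s][...,1]<80];q=q[(q[:,2]>.10)&(q[:,2]<.27)&(abs(q[:,1]+.245)<.08)&(q[:,0]>.57)&(q[:,0]<.68)]
c=q.mean(0);n=np.linalg.svd(q-c)[2][2];print(len(q),n.round(3));a=q[:,:2]@[.9945,.105];e=q[a>a.max()-.008];print(e.mean(0).round(3))
E
```

```text
time: 18.1
tcp_pos: [0.5045, -0.249, 0.2409]
tool_rot: [0.999, 0.052, 0.0, 0.0]
wrist_force: [-0.1, 0.6, -2.3]
finger_gap: 0.0252
grasp_force: 79.6
yaw 5.99 j [-0.6   0.06  1.68 -0.    1.4   0.87] t 18.1
pos [ 0.5045 -0.249   0.2409] need [ 0.5  0.  -1.1] F [-0.1  0.6 -2.3] gap 0.0252
357 [-0.741 -0.074 -0.668]
[ 0.624 -0.235  0.138]
```

```bash
python3 -c "
from cell import *
print(close_job())"
```

```text
the job is handed in; nothing more can be done
None
```

I put the round press back in its stand, seated flat and released. The turner is held still at a 45–48° slant with its front edge level, the middle of that edge about 10 cm above the pancake's centre, and the job was handed in at about 18 s of robot time.

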